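# Put the two glue scrapers home in their sloping rack and lock the keeper

## Task

The glue-up is finished: put both glue scrapers away in the sloping wooden rack. Slide the rack's steel keeper open, push each scraper blade first all the way home into the slot of its own width (the wide green-handled one into the wide slot, the narrow blue-handled one into the narrow slot), then slide the keeper fully shut so that it locks both in, and let go. Leave the bottles on the bench undisturbed.

Things in the scene. Friction and masses are not known exactly. Their poses are not given: they have to be found in the camera images.
- rack: Wooden scraper rack, fixed (foot 124 x 212 mm, about 80 mm high without knob). Origin: on the bench under its middle, z up. Its open front with the two slots side by side, centres 88 mm apart, looks to its -x. The slots run to its +x and downward, 30 degrees below level, their width level, along the rack's y. A stored handle sticks out 110 mm before the front, its end about 130 mm above the bench.
- keeper (a joint): Steel bar sliding level along the rack's y, 1 to 5 mm before the slots' front face. 0 m = shut: a tongue 17 mm wide covers each mouth from 10 to 28 mm on the -y side of the slot's centre. It opens to the rack's -y, travel 0.024 m; from 0.021 m both blades pass freely. About 2 N move it; it stays where left. It can shut only if the blades' shoulders are inside the mouths.
- keeper_knob (a point): Centre of the black ball knob, 20 mm in diameter, on a 9 mm thick post at the keeper's -y end; moves with the keeper. It stands about 95 mm above the bench, beyond the rack's side cheek; the wood and bar beside it are 20 mm or more lower.
- wide_mouth (a point): Middle of the mouth of the wide slot, 58 mm above the bench. Whether it is the rack's +y or -y slot varies. The slot is 60 mm wide, 7 mm high across the blade and 73 mm deep; its mouth's roof is flared up 4 mm over the first 7 mm, its sides 3 mm each. The slot's floor sticks out 14 mm in front as a sill, its top 3.5 mm below the slot's centre plane.
- wide_stop (a point): Middle of the closed end of the wide slot, 21.5 mm above the bench, 73 mm from wide_mouth; the line from mouth to stop is the way in, 30 degrees below level.
- wide_scraper: The wide scraper, green handle, 202 mm long, about 0.15 kg, lying flat. Origin: on the underside below its centre of mass; x toward the blade's tip, z up. Handle: x from -75 to 35 mm, 26 mm wide, 18 thick. Neck: x 35 to 57, 12 wide. Blade: x 57 to 127, 54 mm wide, 3 mm thick, its centre 9 mm above the underside. Both faces are alike. Blade points away from the robot at first.
- wide_tip (a point): Middle of the wide blade's front edge, 127 mm from the scraper's origin along x, 9 mm above the underside. At wide_stop when home.
- wide_shoulder (a point): Middle of the wide blade's rear end, where its square shoulders are, 57 mm from the origin along x, 9 mm above the underside. 3 mm inside wide_mouth when home; the keeper's tongue then passes in front of one shoulder, beside the neck.
- narrow_mouth (a point): Middle of the mouth of the narrow slot, 58 mm above the bench. Whether it is the rack's +y or -y slot varies. The slot is 42 mm wide, 7 mm high across the blade and 73 mm deep; its mouth's roof is flared up 4 mm over the first 7 mm, its sides 3 mm each. The slot's floor sticks out 14 mm in front as a sill, its top 3.5 mm below the slot's centre plane.
- narrow_stop (a point): Middle of the closed end of the narrow slot, 21.5 mm above the bench, 73 mm from narrow_mouth; the line from mouth to stop is the way in, 30 degrees below level.
- narrow_scraper: The narrow scraper, blue handle, 195 mm long, about 0.12 kg, lying flat. Origin: on the underside below its centre of mass; x toward the blade's tip, z up. Handle: x from -68 to 35 mm, 24 mm wide, 18 thick. Neck: x 35 to 57, 12 wide. Blade: x 57 to 127, 36 mm wide, 3 mm thick, its centre 9 mm above the underside. Both faces are alike. Blade points away from the robot at first.
- narrow_tip (a point): Middle of the narrow blade's front edge, 127 mm from the scraper's origin along x, 9 mm above the underside. At narrow_stop when home.
- narrow_shoulder (a point): Middle of the narrow blade's rear end, where its square shoulders are, 57 mm from the origin along x, 9 mm above the underside. 3 mm inside narrow_mouth when home; the keeper's tongue then passes in front of one shoulder, beside the neck.
- green_cap: White spray can with green cap standing at the back of the bench, 64 mm in diameter, 222 mm tall. Origin: centre of its base. Leave alone.
- orange_bottle: Orange bottle standing at the back of the bench, 84 mm in diameter, 268 mm tall. Origin: centre of its base. Leave alone. To its right, beyond y = -0.45 m, a tall rotary-tool stand is fixed on the bench: steer round it.

How it is judged:
By the outcome, as a careful person would: the job done as asked, in the order asked, and still so for the second after the job is handed in, with the robot touching nothing.
It also fails if it takes over 72 s, if anything falls off the work surface, if the arm or the gripper's body presses on something with over 40 N, if the wrist force passes 120 N, or if a joint passes its speed limit or range.

## Robot

A 7-joint arm with a two-finger parallel gripper is mounted at the origin on a cart in front of the work surface, level with it; the furniture and walls round the work are solid. World frame = base frame: x ahead of the robot, y to its left, z up, the work surface at z = 0. Lengths are in m, angles in rad, forces in N, time in s.
With the tool pointing down it reaches from about 0.425 to 0.925 m from the base axis. Payload 6.8 kg.
Tool frame: the origin (TCP) lies on the front face of the gripper's body, between the roots of the fingers; the fingertips stand 73 mm ahead of it and the grasp point (between the pads) lies 54 mm ahead of it (bot.finger_overhang is the z of the fingertips in the tool frame, in m); z points along the fingers, y is the line along which they close (so a half turn about z gives the same grasp; the last joint's range is limited). The gripper opens to 85 mm and grips with 20 to 120 N. Pads are 22 mm wide; open, the fingers measure 114 mm over their backs; the gripper's body (76 mm by 85 mm) begins 54 mm behind the grasp point. The pads swing forward as they close: fully open they stand 13 mm farther back than shut.
Start: joints at [1.139, 0.477, 0.022, 1.555, -0.011, 1.109, -0.083], TCP at [0.215, -0.64, 0.304] pointing down, gripper open.
Joint ranges: [-2.96, 2.96], [-0.34, 2.1], [-1.41, 1.46], [0.24, 2.44], [-1.37, 4.51], [0.17, 1.92], [-2.96, 2.96]. Speed limits (rad/s): [2.39, 2.39, 3.14, 3.14, 3.14, 3.14, 3.14].

## Interface

Orientations are given as a unit quaternion [w, x, y, z].
In Python, from station import bot gives the robot as it stands.
- The arm moves only by the tool servo_tool, never from a script. Its argument "motion" is one flat list of numbers, 7 for each row, row after row: the shift along the tool's x, y, z as a fraction of full scale, then the turn, a rotation vector about the tool's x, y, z as a fraction of full scale, then the closure, from 0 (fully open) to 1 (shut). In form: [tx, ty, tz, ax, ay, az, gripper, tx, ty, tz, ax, ay, az, gripper, ...]. A call has 1 to 5 rows; each row shifts and turns the commanded pose from where the row before left it, along the tool's axes as they then stand; what a row does not reach is not made up. Full scale, the value 1, is 0.02 m for a shift and 0.15 rad for a turn. A row lasts 1/8 s, in which the tool goes at most 62.5 mm and 10.7 degrees, less where a joint would pass 70% of its speed; a pose out of reach is approached as far as the arm can. A call with a number of a shift or a turn outside -1 to 1 is refused whole. A call with a gripper value outside its range is refused whole. The fingers move at their own pace and stop on an object; "grip_force" is the grip in N (left out, the last holds). Time passes only in rows, so rows that do not move let the fingers close. It gives the time, the measured TCP pose, the force, the opening and the grip force at its end, in the units of the state.
- bot.get_obs(): the state, without advancing time (a new reading comes with each control period).
- bot.read_camera(name): name is "scene" or "top"; returns the picture (384x512x3 uint8, red, green, blue); there is no depth.
- bot.get_calibration(name): a dict with "mtx" (3x3 intrinsics, pixels), "rvec" (rotation vector, rad) and "tvec" (3), from world to camera coordinates, as OpenCV has them. Camera axes: x right, y down, z forward; pixel columns grow to the right and rows downward; lengths in m; the calibration is good to about 2 mm. A picture is of the moment at which its call begins. get_calibration takes no time and is no camera call.
- bot.hand_in(): hands the job in; it is judged then, once.
Trained networks look in the newest picture that a camera, given by its name, has taken for a name from the list of things; names that differ only in an ending like _2 or _b are one class to them, and where a whole thing is asked for, a point or a joint stands for the part that bears it (a point fixed in the world has none). Each returns a list of dicts, best first, with "p" (0 to 1); they miss things now and then, are a little off and sometimes report something else, mostly with a low value. They report only what shows in the picture. A call takes as long as a camera call.
- bot.boxes_of(camera, name): "uv" ([column, row] in pixels, amid what is visible of it).
The state is a dict: "t": time; "q": joint angles; "joint_vel": joint speeds; "joint_torque": joint torques, N m; "eef_pos": TCP position; "tool_rot": TCP orientation; "contact_force": force on the tool from outside, world axes, zero at the start; "torque": the same for the moment, N m; "gripper_width": opening from 0.0 (shut) to 1.0 (fully open); "grasp_force": force on a finger pad.
Only numpy, scipy, OpenCV 4.12 (cv2) and the standard library are available. Lean on these libraries where they do the work, as an engineer would, in place of code of your own. Each camera call takes 0.05 s, during which the arm holds its last target. There are 200 camera calls.

## Working session

There is one attempt and no reset: what is moved stays moved. The work goes in short steps, Python scripts to look and compute and a tool call to move; the robot and the scene stay as the last step left them, time stands still between calls to the robot, and variables do not carry over. Pictures are saved under pics/ and viewed, at most 10 in all, crops included, and the job is handed in when it is done.

Besides the shell and the picture viewer there is one more tool, called in YAML: its name, and indented under it one key for each argument. servo_tool: Moves the arm, as the interface text tells. Shift numbers are shares of 0.02 m and turn numbers shares of 0.15 rad, none past 1 either way. Its arguments: {"type":"object","properties":{"motion":{"type":"array","items":{"type":"number","minimum":-1,"maximum":1}},"grip_force":{"type":"number"}},"required":["motion"]}

```bash
ls; mkdir -p pics; python3 - <<'E'
from station import bot
import cv2,json
o=bot.get_obs(); print(o)
for c in("scene","top"):
    im=bot.read_camera(c); cv2.imwrite(f"pics/{c}0.png",im[:,:,::-1])
    k=bot.get_calibration(c); print(c,k)
    for n in["rack","keeper_knob","wide_mouth","narrow_mouth","wide_scraper","wide_tip","wide_shoulder","narrow_scraper","narrow_tip","narrow_shoulder","green_cap","orange_bottle"]:
        print(n,[(r["uv"],round(r["p"],2)) for r in bot.boxes_of(c,n)[:2]])
E
```

```text
pics
{'t': 0.0, 'q': array([ 1.13889909,  0.47780277,  0.02235173,  1.55646201, -0.01149518,
        1.10929775, -0.08309339]), 'joint_vel': array([ 0.00180833,  0.00112484, -0.00082399, -0.00059361,  0.00032209,
       -0.00019498, -0.00232451]), 'joint_torque': array([-7.67459496e-04, -5.96458554e+01,  1.60737231e+00, -2.81199288e+01,
        1.24006224e-02,  9.45305976e-03, -7.22588027e-06]), 'eef_pos': array([ 0.2146032 , -0.63948722,  0.30291958]), 'tool_rot': array([-8.93954177e-04,  9.86921022e-01,  1.61201887e-01, -2.20502330e-04]), 'contact_force': array([ 1.17574972,  0.78345568, -0.05147271]), 'torque': array([ 0.0073985 , -0.0167915 ,  0.01714633]), 'grasp_force': 0.0, 'gripper_width': 0.9964031327313201}
scene {'mtx': array([[391.95699587,   0.        , 260.15639245],
       [  0.        , 391.95699587, 184.77499029],
       [  0.        ,   0.        ,   1.        ]]), 'rvec': array([ 1.09461272, -2.50152626,  0.88860607]), 'tvec': array([0.22039024, 0.4859743 , 0.56454883])}
rack [([225.1, 292.5], 0.76)]
keeper_knob [([229.5, 233.2], 0.86), ([291.0, 215.2], 0.64)]
wide
[... 538 characters left out ...]
    [  0.        ,   0.        ,   1.        ]]), 'rvec': array([ 2.17599225, -2.16227887,  0.14744989]), 'tvec': array([-0.23872034,  0.55207956,  0.93971035])}
rack [([199.4, 221.1], 0.95), ([277.6, 140.3], 0.18)]
keeper_knob [([196.6, 203.4], 0.61)]
wide_mouth [([187.9, 208.8], 0.75), ([262.0, 214.7], 0.75)]
narrow_mouth [([184.2, 243.0], 0.92)]
wide_scraper [([260.0, 215.4], 0.85), ([200.1, 200.4], 0.23)]
wide_tip [([261.1, 215.7], 0.65)]
wide_shoulder [([262.0, 217.0], 0.93)]
narrow_scraper [([302.0, 225.6], 0.91)]
narrow_tip [([301.8, 224.5], 0.55)]
narrow_shoulder [([303.2, 221.3], 0.89)]
green_cap [([274.9, 137.8], 0.74)]
orange_bottle [([332.3, 135.5], 0.76), ([187.6, 208.1], 0.61)]
```

```bash
python3 - <<'E'
import cv2
a=cv2.imread("pics/top0.png")[130:280,150:350]; cv2.imwrite("pics/t1.png",cv2.resize(a,None,fx=4,fy=4,interpolation=cv2.INTER_CUBIC))
a=cv2.imread("pics/scene0.png")[165:345,150:390]; cv2.imwrite("pics/s1.png",cv2.resize(a,(800,600),interpolation=cv2.INTER_CUBIC))
E
```

```text
(no output)
```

View pics/t1.png

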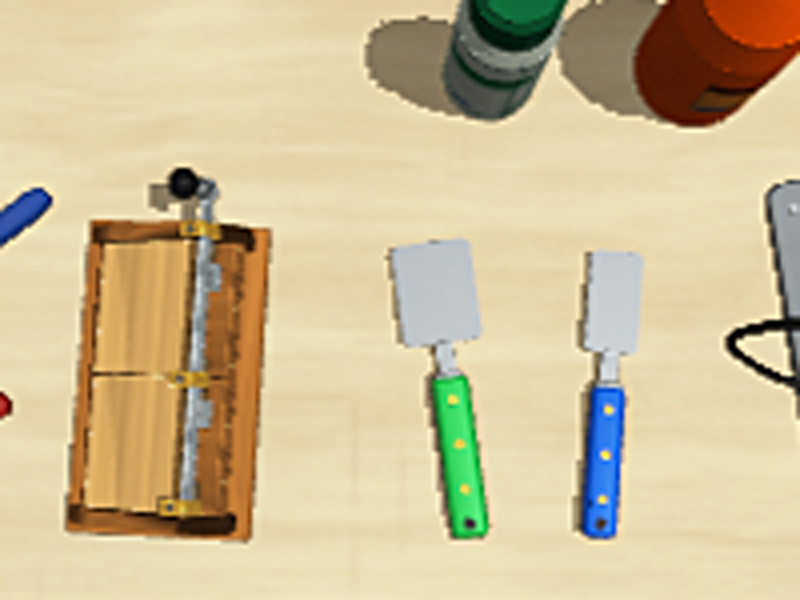

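View pics/s1.png

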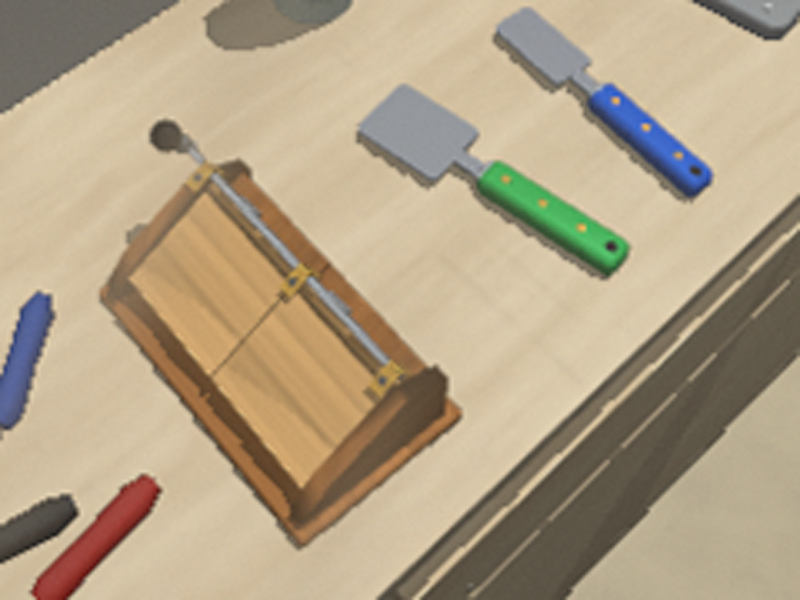

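View pics/scene0.png

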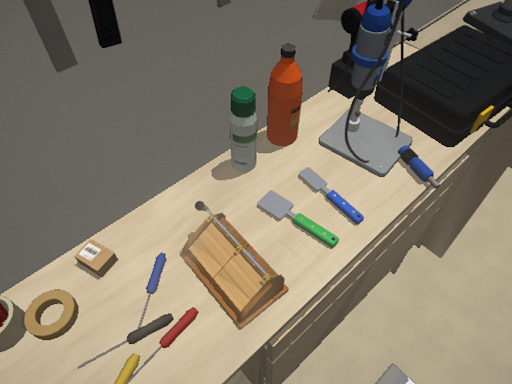

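```bash
cat > h.py <<'E'
import numpy as np,cv2
from station import bot
from scipy.optimize import least_squares
from scipy.spatial.transform import Rotation as R
C={c:bot.get_calibration(c) for c in("scene","top")}
def proj(c,P):
    k=C[c]; return cv2.projectPoints(np.array(P,float).reshape(-1,1,3),k["rvec"],k["tvec"],k["mtx"],None)[0].reshape(-1,2)
def onplane(c,uv,z):
    k=C[c]; M=cv2.Rodrigues(k["rvec"])[0]; o=-M.T@k["tvec"].ravel()
    d=np.linalg.inv(k["mtx"])@np.vstack([np.array(uv,float).T,np.ones(len(uv))]); d=(M.T@d).T
    return o+d*((z-o[2])/d[:,2])[:,None]
E
python3 - <<'E'
from h import *
t=lambda L:[(150+x/4-.375,130+y/4-.375) for x,y in L]
s=lambda L:[(150+x*.3-.35,165+y*.3-.35) for x,y in L]
P=onplane("top",t([(90,220),(272,230),(250,540),(67,530)]),0.006);print(P)
# side lengths
print(np.linalg.norm(P-np.roll(P,-1,0),axis=1))
# green: handle end, tip mid
for n,L in(("wide tip/sh/neck/end",[(430,243),(443,343),(449,375),(470,538)]),("narrow",[(614,252),(610,352),(608,385),(600,538)])):
    print(n,onplane("top",t(L),0.011))
print("scene wide",onplane("scene",s([(382,108),(455,162),(487,172),(618,262)]),.011)) 
print("scene narrow",onplane("scene",s([(510,22),(577,78),(598,95),(700,188)]),.011)) 
# knob triangulate
def f(p): return np.r_[proj("top",p)[0]-t([(184,184)])[0],proj("scene",p)[0]-s([(165,135)])[0]]
r=least_squares(f,[.7,-.2,.1]);print("knob",r.x,r.fun)
for n,x in(("top",None),("scene",None)):
    k=C[n];M=cv2.Rodrigues(k["rvec"])[0];print(n,-M.T@k["tvec"].ravel())
a=cv2.imread("pics/top0.png")[170:270,160:230]; cv2.imwrite("pics/t2.png",cv2.resize(a,(420,600),interpolation=cv2.INTER_CUBIC))
E
```

```text
[[ 0.59046924 -0.00588159  0.006     ]
 [ 0.58452709 -0.13066398  0.006     ]
 [ 0.3745278  -0.11961349  0.006     ]
 [ 0.38062751  0.0027353   0.006     ]]
[0.12492379 0.21028984 0.12250075 0.21001857]
wide tip/sh/neck/end [[ 0.57566598 -0.23920343  0.011     ]
 [ 0.50720477 -0.24836219  0.011     ]
 [ 0.48553197 -0.25250945  0.011     ]
 [ 0.3767648  -0.26691735  0.011     ]]
narrow [[ 0.57041982 -0.36539637  0.011     ]
 [ 0.50181645 -0.3619835   0.011     ]
 [ 0.47941787 -0.36040708  0.011     ]
 [ 0.37711996 -0.35406157  0.011     ]]
scene wide [[ 0.56943077 -0.23893193  0.011     ]
 [ 0.50166724 -0.24386861  0.011     ]
 [ 0.48106382 -0.253971    0.011     ]
 [ 0.37474222 -0.26541241  0.011     ]]
scene narrow [[ 0.56351597 -0.36396505  0.011     ]
 [ 0.49405232 -0.3604178   0.011     ]
 [ 0.47358956 -0.35973429  0.011     ]
 [ 0.37467197 -0.34986679  0.011     ]]
knob [ 0.60020534 -0.08292915  0.09284557] [ 0.159252    0.17082006 -0.18817129 -0.03466278]
top [ 0.43909781 -0.21800544  1.00224823]
scene [0.16428746 0.14746513 0.74479657]
```

View pics/t2.png

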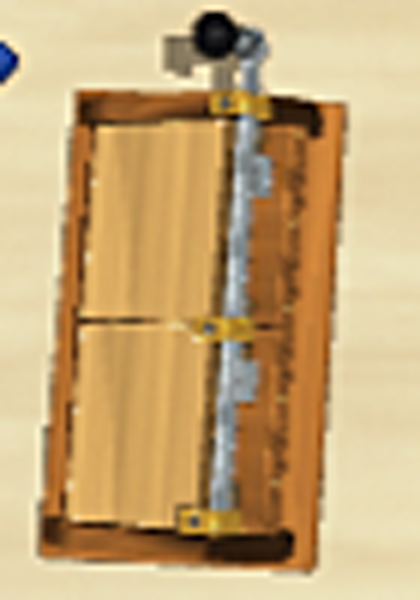

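```bash
python3 - <<'E'
from h import *
c=np.array([.4825,-.0634]); 
yaw=np.deg2rad(87.1); ex=np.array([np.cos(yaw),np.sin(yaw)]); ey=np.array([-ex[1],ex[0]])
def rk(p): d=p[:2]-c; return np.round([d@ex*1e3,d@ey*1e3],1)
for cam in("top","scene"):
  for i in range(3):
    bot.read_camera(cam)
    for n in("wide_mouth","narrow_mouth","wide_stop","narrow_stop","keeper_knob","keeper"):
      for r in bot.boxes_of(cam,n)[:2]:
        z={"m":.058,"s":.0215,"k":.095}[n.split("_")[-1][0]]
        print(cam,n,round(r["p"],2),np.round(r["uv"],1),rk(onplane(cam,[r["uv"]],z)[0]))
t2=lambda L:[(160+x/6-.4,170+y/6-.4) for x,y in L]
for z in(.058,.062,.066): print(z,"tongue far,near, sill edge far,near, bar",[rk(p) for p in onplane("top",t2([(262,175),(245,382),(300,200),(282,400),(243,250)]),z)])
k=np.array([.6002,-.0829]);print("knob",rk(k))
# colour profile along rack y at lines parallel to bar, z=.058, for x offsets
im=cv2.imread("pics/top0.png").astype(np.float32).mean(2)
ys=np.arange(-84,85,4)
print("ys",list(ys))
for x in range(-52,-14,3):
    W=np.array([[*(c+ex*x/1e3+ey*y/1e3),.058] for y in ys]); uv=proj("top",W).astype(np.float32)
    print(x,cv2.remap(im,uv[:,0],uv[:,1],cv2.INTER_LINEAR).astype(int).ravel().tolist())
E
```

```text
top wide_mouth 0.74 [188.9 207.7] [  3.4 -40. ]
top narrow_mouth 0.55 [187.  241.7] [ 1.5 47.2]
top narrow_stop 0.64 [186.8 242.3] [ 8.  49.3]
top keeper_knob 0.73 [196.9 201.9] [-21.6 -52.6]
top keeper_knob 0.32 [275.7 140.1] [-209.8 -222.2]
top keeper 0.54 [201.  201.7] [-31.7 -53.7]
top wide_mouth 0.78 [186.1 209.6] [ 10.2 -34.7]
top narrow_mouth 0.55 [185.8 241.6] [ 4.5 47.2]
top wide_stop 0.84 [191.  207.5] [  4.  -43.8]
top narrow_stop 0.6 [188.2 243.8] [ 4. 53.]
top keeper_knob 0.67 [197.4 203.9] [-23.2 -47.7]
top keeper 0.59 [200.3 209.1] [-31.3 -35.2]
top keeper 0.45 [188.2 207.6] [ -1.1 -37.2]
top wide_mouth 0.61 [188.1 206.6] [  5.6 -42.7]
top narrow_mouth 0.66 [184.5 244.2] [ 7.3 53.9]
top wide_stop 0.8 [186.6 209.1] [ 15.4 -38.8]
top keeper_knob 0.75 [195.9 213.8] [-21.3 -22.9]
top keeper_knob 0.62 [275.7 138.3] [-209.5 -226.9]
top keeper 0.57 [201.7 196.6] [-32.5 -66.6]
scene wide_mouth 0.96 [217.2 243.6] [  1.3 -39.2]
scene wide_mouth 0.37 [288.8 211.9] [-162.    -4.4]
scene narrow_mouth 0.63 [241.9 274.3] [ 4.6 45.5]
scene wide_stop 0.88 [217.1 247. ] [ -4.  -52.2]
sc
[... 3859 characters left out ...]
154, 159, 162, 163, 162, 152, 150, 133, 131, 154, 157, 160, 163, 163, 156, 149, 131, 132, 117, 126]
-22 [195, 175, 166, 139, 143, 184, 200, 187, 204, 203, 177, 171, 147, 147, 184, 202, 190, 210, 205, 172, 137, 134, 133, 179, 200, 191, 206, 199, 169, 172, 141, 144, 184, 202, 191, 204, 191, 166, 169, 138, 146, 134, 166]
-19 [116, 119, 128, 97, 87, 82, 91, 75, 99, 114, 115, 133, 100, 83, 75, 86, 72, 96, 115, 110, 113, 137, 127, 78, 79, 75, 98, 113, 110, 126, 108, 81, 84, 86, 73, 98, 109, 106, 115, 102, 78, 121, 132]
-16 [85, 91, 86, 80, 80, 78, 84, 78, 87, 81, 89, 97, 83, 84, 79, 85, 82, 88, 82, 89, 97, 108, 112, 90, 91, 87, 92, 85, 93, 103, 88, 82, 83, 92, 88, 96, 87, 93, 86, 89, 86, 138, 113]
```

```bash
cat >> h.py <<'E'
c0=np.array([.4825,-.0634,0]); yaw=np.deg2rad(87.1)
ex=np.array([np.cos(yaw),np.sin(yaw),0]); ey=np.array([-ex[1],ex[0],0]); ez=np.array([0,0,1.])
def rack(x,y,z): return c0+ex*x/1e3+ey*y/1e3+ez*z/1e3      # mm in the rack frame
def tool(ang,pitch=0): # tool x at heading ang, blade pitched down by pitch
    x=np.array([np.cos(ang)*np.cos(pitch),np.sin(ang)*np.cos(pitch),-np.sin(pitch)])
    y=np.array([np.sin(ang),-np.cos(ang),0]); return np.c_[x,y,np.cross(x,y)]
def cur():
    o=bot.get_obs(); q=o["tool_rot"]; return o["eef_pos"],R.from_quat([q[1],q[2],q[3],q[0]]).as_matrix(),o
def plan(wps,p=None,M=None):
    """wps: (pos,Rot,gripper[,speed]); prints rows, 5 per call"""
    if p is None: p,M,_=cur()
    rows=[]
    for w in wps:
        P,T,g=w[:3]; sp=w[3] if len(w)>3 else 1
        P=np.array(P)
        tot=R.from_matrix(M.T@T).magnitude()
        n=max(1,int(np.ceil(max(np.linalg.norm(P-p)/.02/sp,tot/.15/sp)-.03)))
        for k in range(n,0,-1):
            for s in (1,):
                d=M.T@(P-p)/k/.02; r=R.from_matrix(M.T@T).as_rotvec()/k/.15
                d=np.clip(np.round(d,2),-1,1)+0.; r=np.clip(np.round(r,2),-1,1)+0.
            p=p+M@(d*.02); M=M@R.from_rotvec(r*.15).as_matrix(); rows.append([*d,*r,g])
    for i in range(0,len(rows),5): print("["+", ".join("%g"%v for r in rows[i:i+5] for v in r)+"]")
    print(len(rows),"rows, end",p.round(4)); return p,M
E
python3 - <<'E'
from h import *
s=lambda L:[(150+x*.3-.35,165+y*.3-.35) for x,y in L]
for q in onplane("scene",s([(462,412),(298,545),(103,298)]),.006): print((q-c0)@ex,(q-c0)@ey)
print("can base",onplane("scene",[(243,163),(284,137)],0)," stand",onplane("scene",[(320,140),(375,168),(410,140)],0.01))
k=np.array([.6002,-.0829,0]);T=tool(yaw)
plan([([.36,-.40,.30],tool(.6),0),([.47,-.15,.28],T,0),(k+[-.03,0,.27],T,0.0),(k+[0,0,.22],T,0),(k+[0,0,.157],T,0)])
E
```

```text
-0.06224367386443992 0.1073453406549728
0.06203204381905364 0.10693280716047922
0.06140556823280929 -0.09625056745784666
can base [[ 0.69271831 -0.27972792  0.        ]
 [ 0.68894882 -0.42440883  0.        ]]  stand [[ 0.60868575 -0.47905165  0.01      ]
 [ 0.44854749 -0.50548504  0.01      ]
 [ 0.4459632  -0.65499527  0.01      ]]
[0.76, -0.65, 0.01, 0, 0, -0.13, 0, 0.78, -0.63, 0.01, 0, 0, -0.13, 0, 0.79, -0.62, 0.01, 0, 0, -0.13, 0, 0.8, -0.6, 0.02, 0, 0, -0.13, 0, 0.81, -0.59, 0.01, 0, 0, -0.13, 0]
[0.82, -0.57, 0.02, 0, 0, -0.13, 0, 0.84, -0.55, 0.01, 0, 0, -0.13, 0, 0.85, -0.54, 0.02, 0, 0, -0.13, 0, 0.85, -0.52, 0.01, 0, 0, -0.13, 0, 0.87, -0.5, 0.02, 0, 0, -0.13, 0]
[0.87, -0.49, 0.01, 0, 0, -0.14, 0, 0.89, -0.47, 0.02, 0, 0, -0.13, 0, 0.89, -0.45, 0.01, 0, 0, -0.14, 0, 0.91, -0.43, 0.02, 0, 0, -0.13, 0, 0.83, -0.52, 0.07, 0, 0, -0.44, 0]
[0.86, -0.46, 0.07, 0, 0, -0.44, 0, 0.89, -0.4, 0.07, 0, 0, -0.44, 0, 0.91, -0.34, 0.07, 0, 0, -0.44, 0, 0.93, -0.28, 0.07, 0, 0, -0.44, 0, 0.95, -0.22, 0.07, 0, 0, -0.44, 0]
[0.96, -0.16, 0.07, 0, 0, -0.44, 0, 0.97, -0.09, 0.07, 0, 0, -0.44, 0, 0.98, -0.03, 0.07, 0, 0, -0.44, 0, 0.97, 0.04, 0.07, 0, 0, -0.44, 0, 0.97, 0.1, 0.07, 0, 0, -0.43, 0]
[0.96, 0.16, 0.08, 0, 0, -0.44, 0, 0.95, 0.23, 0.07, 0, 0, -0.43, 0, 0.94, 0.29, 0.08, 0, 0, -0.44, 0, 0.51, 0.69, 0.07, 0, 0, 0, 0, 0.51, 0.69, 0.07, 0, 0, 0, 0]
[0.52, 0.69, 0.07, 0, 0, 0, 0, 0.51, 0.69, 0.07, 0, 0, 0, 0, 0.52, 0.69, 0.07, 0, 0, 0, 0, 0.51, 0.69, 0.07, 0, 0, 0, 0, 0.52, 0.69, 0.08, 0, 0, 0, 0]
[0.02, 0.5, 0.83, 0, 0, 0, 0, 0.03, 0.5, 0.83, 0, 0, 0, 0, 0.02, 0.5, 0.84, 0, 0, 0, 0, 0, 0, 0.79, 0, 0, 0, 0, 0, 0, 0.79, 0, 0, 0, 0]
[0, 0, 0.78, 0, 0, 0, 0, 0, 0, 0.79, 0, 0, 0, 0]
42 rows, end [ 0.6002 -0.0829  0.1569]
```

servo_tool:
  motion: [0.76,-0.65,0.01,0,0,-0.13,0,0.78,-0.63,0.01,0,0,-0.13,0,0.79,-0.62,0.01,0,0,-0.13,0,0.8,-0.6,0.02,0,0,-0.13,0,0.81,-0.59,0.01,0,0,-0.13,0]

```text
t: 4.03
eef_pos: [0.2675, -0.5528, 0.3028]
tool_rot: [0.0, 0.978, 0.21, 0.0]
contact_force: [0.1, 0.2, -0.6]
gripper_width: 0.998
grasp_force: 0.0
```

servo_tool:
  motion: [0.82,-0.57,0.02,0,0,-0.13,0,0.84,-0.55,0.01,0,0,-0.13,0,0.85,-0.54,0.02,0,0,-0.13,0,0.85,-0.52,0.01,0,0,-0.13,0,0.87,-0.5,0.02,0,0,-0.13,0]

```text
t: 4.65
eef_pos: [0.3192, -0.4674, 0.3011]
tool_rot: [0.0, 0.966, 0.257, 0.0]
contact_force: [-0.0, 0.3, 0.3]
gripper_width: 0.999
grasp_force: 0.0
```

servo_tool:
  motion: [0.87,-0.49,0.01,0,0,-0.14,0,0.89,-0.47,0.02,0,0,-0.13,0,0.89,-0.45,0.01,0,0,-0.14,0,0.91,-0.43,0.02,0,0,-0.13,0,0.83,-0.52,0.07,0,0,-0.44,0]

```text
t: 5.28
eef_pos: [0.3687, -0.3808, 0.2985]
tool_rot: [0.0, 0.944, 0.329, 0.0]
contact_force: [-0.4, -0.7, -0.4]
gripper_width: 1.002
grasp_force: 0.0
```

servo_tool:
  motion: [0.86,-0.46,0.07,0,0,-0.44,0,0.89,-0.4,0.07,0,0,-0.44,0,0.91,-0.34,0.07,0,0,-0.44,0,0.93,-0.28,0.07,0,0,-0.44,0,0.95,-0.22,0.07,0,0,-0.44,0]

```text
t: 5.9
eef_pos: [0.4076, -0.2917, 0.2914]
tool_rot: [0.0, 0.878, 0.479, 0.0]
contact_force: [0.3, -0.8, -0.1]
gripper_width: 1.001
grasp_force: 0.0
```

servo_tool:
  motion: [0.96,-0.16,0.07,0,0,-0.44,0,0.97,-0.09,0.07,0,0,-0.44,0,0.98,-0.03,0.07,0,0,-0.44,0,0.97,0.04,0.07,0,0,-0.44,0,0.97,0.1,0.07,0,0,-0.43,0]

```text
t: 6.52
eef_pos: [0.4469, -0.2024, 0.2844]
tool_rot: [0.0, 0.787, 0.616, 0.0]
contact_force: [-0.6, 0.3, -0.3]
gripper_width: 1.001
grasp_force: 0.0
```

servo_tool:
  motion: [0.96,0.16,0.08,0,0,-0.44,0,0.95,0.23,0.07,0,0,-0.43,0,0.94,0.29,0.08,0,0,-0.44,0,0.51,0.69,0.07,0,0,0,0,0.51,0.69,0.07,0,0,0,0]

```text
t: 7.15
eef_pos: [0.4997, -0.1305, 0.2771]
tool_rot: [0.0, 0.725, 0.689, 0.0]
contact_force: [0.7, 0.0, 0.2]
gripper_width: 1.001
grasp_force: 0.0
```

servo_tool:
  motion: [0.52,0.69,0.07,0,0,0,0,0.51,0.69,0.07,0,0,0,0,0.52,0.69,0.07,0,0,0,0,0.51,0.69,0.07,0,0,0,0,0.52,0.69,0.08,0,0,0,0]

```text
t: 7.78
eef_pos: [0.5711, -0.0822, 0.2698]
tool_rot: [0.0, 0.725, 0.689, -0.0]
contact_force: [-0.8, -0.0, -0.1]
gripper_width: 0.998
grasp_force: 0.0
```

servo_tool:
  motion: [0.02,0.5,0.83,0,0,0,0,0.03,0.5,0.83,0,0,0,0,0.02,0.5,0.84,0,0,0,0,0,0,0.79,0,0,0,0.3,0,0,0.79,0,0,0,0.5]

```text
t: 8.4
eef_pos: [0.5997, -0.0831, 0.1869]
tool_rot: [-0.0, 0.725, 0.689, -0.0]
contact_force: [1.0, 0.7, 0.2]
gripper_width: 0.607
grasp_force: 0.0
```

servo_tool:
  motion: [0,0,0.78,0,0,0,0.5,0,0,0.79,0,0,0,0.5,0,0,0,0,0,0,1,0,0,0,0,0,0,1,0,0,0,0,0,0,1]
  grip_force: 25

```text
t: 9.02
eef_pos: [0.5997, -0.0829, 0.1565]
tool_rot: [-0.0, 0.725, 0.689, -0.0]
contact_force: [-0.5, 1.2, -8.4]
gripper_width: 0.209
grasp_force: 24.6
```

```bash
python3 - <<'E'
from h import *
o=cur()[2]; print(o["eef_pos"],o["gripper_width"],o["grasp_force"],o["contact_force"])
a=bot.read_camera("scene")[:,:,::-1]; cv2.imwrite("pics/s3.png",cv2.resize(a[150:300,150:320],None,fx=4,fy=4,interpolation=cv2.INTER_CUBIC)[:600])
E
```

```text
[ 0.59971173 -0.08291936  0.15654481] 0.20888993368899653 24.58705633878708 [-0.5133936   1.15056742 -8.40834686]
```

View pics/s3.png

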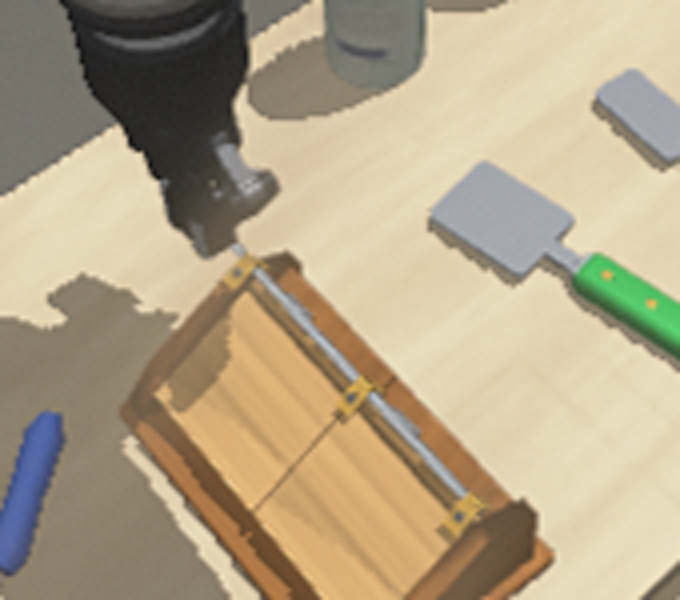

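servo_tool:
  motion: [0,0.4,0,0,0,0,1,0,0.4,0,0,0,0,1,0,0.4,0,0,0,0,1,0,0,0,0,0,0,1,0,0,0,0,0,0,1]

```text
t: 9.7
eef_pos: [0.6222, -0.084, 0.1564]
tool_rot: [-0.002, 0.725, 0.689, -0.002]
contact_force: [-10.0, 1.6, -1.6]
gripper_width: 0.205
grasp_force: 25.4
```

```bash
python3 - <<'E'
from h import *
o=cur()[2]; print(o["eef_pos"],o["gripper_width"],o["grasp_force"],o["contact_force"])
E
```

```text
[ 0.62220761 -0.08398581  0.15635373] 0.20548874669333803 25.445441007614136 [-9.98931189  1.62861575 -1.59697563]
```

servo_tool:
  motion: [0,0.15,0,0,0,0,1,0,0,0,0,0,0,1]

```text
t: 9.95
eef_pos: [0.6228, -0.084, 0.1561]
tool_rot: [-0.004, 0.725, 0.689, -0.004]
contact_force: [-18.6, 1.8, 5.8]
gripper_width: 0.206
grasp_force: 26.3
```

servo_tool:
  motion: [0,-0.18,0,0,0,0,0.4,0,0,0,0,0,0,0.3,0,0,-1,0,0,0,0.3,0,0,-1,0,0,0,0,0,-1,-1,0,0,0,0]

```text
t: 10.58
eef_pos: [0.6052, -0.083, 0.2196]
tool_rot: [0.001, 0.725, 0.689, 0.002]
contact_force: [0.3, 0.4, 0.7]
gripper_width: 0.999
grasp_force: 0.0
```

```bash
python3 - <<'E'
from h import *
for cam in("top","scene"):
  im=bot.read_camera(cam); cv2.imwrite(f"pics/{cam}4.png",im[:,:,::-1]); hsv=cv2.cvtColor(im,cv2.COLOR_RGB2HSV)
  for n,h0,h1 in(("wide",50,75),("narrow",100,118)):
    m=cv2.inRange(hsv,(h0,130,60),(h1,255,255))
    k,lab,st,ce=cv2.connectedComponentsWithStats(m)
    ref=proj(cam,[[.43,-.257,.015] if n=="wide" else [.43,-.357,.015]])[0]
    i=1+np.argmin([np.hypot(*(ce[j]-ref)) if st[j,4]>100 else 1e3 for j in range(1,k)])
    yx=np.argwhere(lab==i)[:,::-1].astype(float)
    W=onplane(cam,yx,.014)[:,:2]; mu=W.mean(0); ev,V=np.linalg.eigh(np.cov((W-mu).T)); a=V[:,1]*np.sign(V[0,1]); pr=(W-mu)@a
    print(cam,n,st[i,4],"handle mid",mu.round(4),"yaw",np.degrees(np.arctan2(a[1],a[0])).round(1),"ext",pr.min().round(4),pr.max().round(4))
print([ (r["uv"],r["p"]) for r in bot.boxes_of("scene","keeper_knob")])
E
```

```text
top wide 329 handle mid [ 0.4307 -0.2596] yaw 8.2 ext -0.0535 0.053
top narrow 283 handle mid [ 0.4282 -0.3561] yaw -4.5 ext -0.0487 0.0488
scene wide 338 handle mid [ 0.4248 -0.2607] yaw 7.4 ext -0.0511 0.0555
scene narrow 297 handle mid [ 0.4229 -0.356 ] yaw -4.9 ext -0.0496 0.0512
[([222.9, 288.3], 0.73), ([218.1, 220.2], 0.69)]
```

```bash
python3 - <<'E'
from h import *
g=np.deg2rad(7.8);G=tool(g)
plan([([.428,-.26,.16],G,0),([.428,-.26,.0755],G,0)])
E
```

```text
[-0.71, -0.64, 0.23, 0, 0, 0.71, 0, -0.78, -0.57, 0.23, 0, 0, 0.71, 0, -0.83, -0.48, 0.23, 0, 0, 0.71, 0, -0.88, -0.39, 0.23, 0, 0, 0.71, 0, -0.92, -0.29, 0.23, 0, 0, 0.71, 0]
[-0.94, -0.19, 0.22, 0, 0, 0.71, 0, -0.96, -0.09, 0.23, 0, 0, 0.71, 0, -0.96, 0.01, 0.22, 0, 0, 0.71, 0, -0.95, 0.11, 0.23, 0, 0, 0.71, 0, -0.94, 0.21, 0.22, 0, -0.01, 0.71, 0]
[-0.91, 0.31, 0.23, 0.01, -0.01, 0.71, 0, -0.87, 0.41, 0.23, 0, 0, 0.71, 0, -0.82, 0.5, 0.22, 0.01, 0, 0.71, 0, 0, 0, 0.85, 0, 0, 0, 0, 0, 0, 0.84, 0, 0, 0, 0]
[0, 0, 0.85, 0, 0, 0, 0, 0, 0, 0.84, 0, 0, 0, 0, 0, 0, 0.85, 0, 0, 0, 0]
18 rows, end [ 0.4281 -0.26    0.0755]
```

servo_tool:
  motion: [-0.71,-0.64,0.23,0,0,0.71,0,-0.78,-0.57,0.23,0,0,0.71,0,-0.83,-0.48,0.23,0,0,0.71,0,-0.88,-0.39,0.23,0,0,0.71,0,-0.92,-0.29,0.23,0,0,0.71,0]

```text
t: 11.35
eef_pos: [0.5358, -0.1516, 0.1938]
tool_rot: [0.0, 0.881, 0.473, 0.0]
contact_force: [0.2, 1.0, -0.7]
gripper_width: 1.003
grasp_force: 0.0
```

servo_tool:
  motion: [-0.94,-0.19,0.22,0,0,0.71,0,-0.96,-0.09,0.23,0,0,0.71,0,-0.96,0.01,0.22,0,0,0.71,0,-0.95,0.11,0.23,0,0,0.71,0,-0.94,0.21,0.22,0,-0.01,0.71,0]

```text
t: 11.98
eef_pos: [0.4679, -0.2197, 0.1714]
tool_rot: [0.0, 0.975, 0.224, -0.0]
contact_force: [0.1, 0.8, -0.1]
gripper_width: 0.998
grasp_force: 0.0
```

servo_tool:
  motion: [-0.91,0.31,0.23,0.01,-0.01,0.71,0,-0.87,0.41,0.23,0,0,0.71,0,-0.82,0.5,0.22,0.01,0,0.71,0,0,0,0.85,0,0,0,0,0,0,0.84,0,0,0,0]

```text
t: 12.6
eef_pos: [0.4275, -0.2603, 0.1238]
tool_rot: [-0.001, 0.998, 0.068, -0.001]
contact_force: [-0.3, -0.2, 0.1]
gripper_width: 1.002
grasp_force: 0.0
```

servo_tool:
  motion: [0,0,0.85,0,0,0,0,0,0,0.84,0,0,0,0,0,0,0.85,0,0,0,0,0,0,0,0,0,0,1,0,0,0,0,0,0,1]
  grip_force: 60

```text
t: 13.22
eef_pos: [0.4268, -0.2599, 0.0735]
tool_rot: [-0.001, 0.998, 0.068, -0.002]
contact_force: [0.3, 0.7, 0.4]
gripper_width: 0.607
grasp_force: 0.0
```

servo_tool:
  motion: [0,0,0,0,0,0,1,0,0,0,0,0,0,1]

```text
t: 13.48
eef_pos: [0.4271, -0.2601, 0.0743]
tool_rot: [-0.0, 0.998, 0.068, -0.001]
contact_force: [-0.7, 0.7, 5.6]
gripper_width: 0.289
grasp_force: 60.2
```

```bash
cat >> h.py <<'E'
TI=tool(yaw,np.deg2rad(30)); XM=-31.3
def ins(s,up,y,lx=.147,lz=.0653):
    """tool pos with tip s mm past the mouth along the slot, up mm above the centre line"""
    m=rack(XM,y,58); return m+TI[:,0]*s/1e3-TI[:,2]*up/1e3-TI@[lx,0,lz]
E
python3 - <<'E'
from h import *
g=np.deg2rad(7.8);G=tool(g); p=ins(-30,2,-45); print(p)
w=p-ex*.05+ez*.03
plan([([.428,-.26,.165],G,1),(w,tool(yaw,.25),1),(p,TI,1)])
E
```

```text
[ 0.51980605 -0.21641988  0.20478351]
[0.01, 0, -0.91, 0, 0, 0, 1, 0.01, 0, -0.91, 0, 0, 0, 1, 0.01, 0, -0.91, 0, 0, 0, 1, 0, 0, -0.9, 0, 0.01, 0, 1, 0.01, 0, -0.91, -0.01, 0, 0, 1]
[0.44, 0.09, -0.35, -0.12, -0.14, -0.92, 1, 0.41, 0.16, -0.36, -0.11, -0.14, -0.92, 1, 0.38, 0.22, -0.36, -0.12, -0.14, -0.92, 1, 0.34, 0.27, -0.36, -0.12, -0.14, -0.92, 1, 0.29, 0.32, -0.36, -0.11, -0.14, -0.92, 1]
[0.23, 0.37, -0.37, -0.12, -0.14, -0.92, 1, 0.17, 0.4, -0.36, -0.11, -0.14, -0.91, 1, 0.11, 0.43, -0.36, -0.12, -0.14, -0.91, 1, 0.04, 0.44, -0.35, -0.12, -0.13, -0.92, 1, -0.02, 0.45, -0.35, -0.11, -0.13, -0.91, 1]
[0.93, 0, 0.28, 0, -0.61, 0, 1, 0.95, 0, 0.19, 0, -0.61, 0, 1, 0.97, 0, 0.11, 0, -0.61, 0, 1]
18 rows, end [ 0.5199 -0.2164  0.2048]
```

servo_tool:
  motion: [0.01,0,-0.91,0,0,0,1,0.01,0,-0.91,0,0,0,1,0.01,0,-0.91,0,0,0,1,0,0,-0.9,0,0.01,0,1,0.01,0,-0.91,-0.01,0,0,1]

```text
t: 14.1
eef_pos: [0.4274, -0.2598, 0.1649]
tool_rot: [-0.0, 0.998, 0.068, -0.001]
contact_force: [0.1, -0.3, -0.2]
gripper_width: 0.286
grasp_force: 59.3
```

servo_tool:
  motion: [0.44,0.09,-0.35,-0.12,-0.14,-0.92,1,0.41,0.16,-0.36,-0.11,-0.14,-0.92,1,0.38,0.22,-0.36,-0.12,-0.14,-0.92,1,0.34,0.27,-0.36,-0.12,-0.14,-0.92,1,0.29,0.32,-0.36,-0.11,-0.14,-0.92,1]

```text
t: 14.72
eef_pos: [0.4724, -0.2629, 0.1992]
tool_rot: [0.046, 0.913, 0.403, -0.05]
contact_force: [0.9, 0.1, -1.0]
gripper_width: 0.287
grasp_force: 59.3
```

servo_tool:
  motion: [0.23,0.37,-0.37,-0.12,-0.14,-0.92,1,0.17,0.4,-0.36,-0.11,-0.14,-0.91,1,0.11,0.43,-0.36,-0.12,-0.14,-0.91,1,0.04,0.44,-0.35,-0.12,-0.13,-0.92,1,-0.02,0.45,-0.35,-0.11,-0.13,-0.91,1]

```text
t: 15.35
eef_pos: [0.5169, -0.2661, 0.234]
tool_rot: [0.085, 0.718, 0.685, -0.091]
contact_force: [-0.6, 0.1, -1.7]
gripper_width: 0.286
grasp_force: 59.3
```

servo_tool:
  motion: [0.93,0,0.28,0,-0.61,0,1,0.95,0,0.19,0,-0.61,0,1,0.97,0,0.11,0,-0.61,0,1,0,0,0,0,0,0,1]

```text
t: 15.85
eef_pos: [0.5197, -0.213, 0.2026]
tool_rot: [0.177, 0.698, 0.668, -0.188]
contact_force: [0.3, 0.6, -1.7]
gripper_width: 0.285
grasp_force: 59.3
```

```bash
python3 - <<'E'
from h import *
p,M,o=cur(); print(p,o["contact_force"],o["grasp_force"],o["gripper_width"],np.degrees(R.from_matrix(M.T@TI).as_rotvec()))
ims=[]
for cam in("top","scene"):
    im=bot.read_camera(cam)[:,:,::-1].copy(); 
    sc=5; y0,x0=(150,150) if cam=="top" else (200,180)
    a=cv2.resize(im[y0:y0+120,x0:x0+80],None,fx=sc,fy=sc,interpolation=cv2.INTER_CUBIC)
    tip=p+M@[.147,0,.0653]
    pts=[tip+M@[0,v,0] for v in(-.027,0,.027)]+[rack(XM,-45,58),rack(XM,43,58)]+[rack(x,y,5) for x in(-62,62) for y in(-106,106)]
    for u in proj(cam,pts): cv2.circle(a,tuple(int(v) for v in((u-[x0,y0]+.5)*sc)),3,(255,0,255),1)
    ims.append(a)
cv2.imwrite("pics/i5.png",np.hstack(ims))
E
```

```text
[ 0.51967495 -0.21295881  0.20257519] [ 0.33344704  0.57457952 -1.71003677] 59.297053813934326 0.2853284441658638 [-0.03815817 -0.11931553  0.3696844 ]
```

View pics/i5.png

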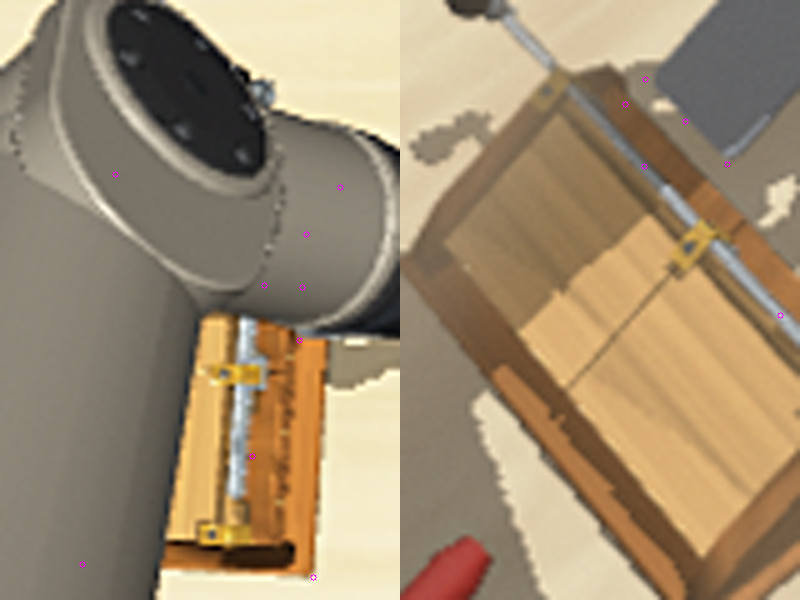

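servo_tool:
  motion: [0.5,0,0,0,0,0,1,0,0,0,0,0,0,1,0,0,0,0,0,0,1]

```text
t: 16.32
eef_pos: [0.5199, -0.2081, 0.199]
tool_rot: [0.178, 0.701, 0.665, -0.188]
contact_force: [0.1, 0.5, -0.6]
gripper_width: 0.288
grasp_force: 59.3
```

```bash
cat >> h.py <<'E'
def rep(y,lx=.147,lz=.0653):
    p,M,o=cur(); tip=p+M@[lx,0,lz]-rack(XM,y,58)
    print("tip s,lat,up mm",(tip@TI[:,0]*1e3).round(2),(tip@TI[:,1]*1e3).round(2),(-tip@TI[:,2]*1e3).round(2),"F tool",(TI.T@o["contact_force"]).round(1),"torque",(TI.T@o["torque"]).round(2),"grip",round(o["grasp_force"],1),"rot err deg",np.degrees(R.from_matrix(TI.T@M).as_rotvec()).round(2),"t",o["t"])
E
python3 -c "
from h import *
rep(-45)"
```

```text
tip s,lat,up mm -19.92 -0.28 1.21 F tool [0.7 0.1 0.3] torque [0.   0.7  0.01] grip 59.3 rot err deg [0.09 0.02 0.05] t 16.325
```

servo_tool:
  motion: [0.25,0,0,0,0,0,1,0.25,0,0,0,0,0,1,0.25,0,0,0,0,0,1,0.25,0,0,0,0,0,1,0,0,0,0,0,0,1]

```text
t: 16.95
eef_pos: [0.5209, -0.1896, 0.1886]
tool_rot: [0.178, 0.7, 0.666, -0.188]
contact_force: [0.3, -0.1, -2.0]
gripper_width: 0.285
grasp_force: 59.3
```

```bash
python3 -c "
from h import *
rep(-45)"
```

```text
tip s,lat,up mm 1.36 -0.48 1.43 F tool [0.9 0.4 1.8] torque [ 0.03  0.67 -0.03] grip 59.3 rot err deg [ 0.07  0.03 -0.07] t 16.95
```

servo_tool:
  motion: [0.2,0,0.1,0,0,0,1,0.2,0,0,0,0,0,1,0.2,0,0,0,0,0,1,0.15,0,0,0,0,0,1,0,0,0,0,0,0,1]

```text
t: 17.58
eef_pos: [0.5216, -0.178, 0.1795]
tool_rot: [0.178, 0.7, 0.666, -0.188]
contact_force: [0.6, 0.8, -2.0]
gripper_width: 0.288
grasp_force: 59.3
```

```bash
python3 -c "
from h import *
rep(-45)"
```

```text
tip s,lat,up mm 15.99 -0.35 -0.57 F tool [1.7 0.6 1.3] torque [-0.02  0.65  0.02] grip 59.3 rot err deg [ 0.07  0.03 -0.04] t 17.575
```

servo_tool:
  motion: [0.25,0,0,0,0,0,1,0.25,0,0,0,0,0,1,0.25,0,0,0,0,0,1,0.25,0,0,0,0,0,1,0,0,0,0,0,0,1]

```text
t: 18.2
eef_pos: [0.5224, -0.1604, 0.1694]
tool_rot: [0.178, 0.7, 0.666, -0.188]
contact_force: [-0.4, 0.2, -2.4]
gripper_width: 0.289
grasp_force: 59.3
```

```bash
python3 -c "
from h import *
rep(-45)"
```

```text
tip s,lat,up mm 36.3 -0.47 -0.56 F tool [ 1.4 -0.4  2. ] torque [ 0.02  0.7  -0.06] grip 59.3 rot err deg [ 0.07  0.03 -0.06] t 18.2
```

servo_tool:
  motion: [0.25,0,0,0,0,0,1,0.25,0,0,0,0,0,1,0.25,0,0,0,0,0,1,0.25,0,0,0,0,0,1,0.25,0,0,0,0,0,1]

```text
t: 18.82
eef_pos: [0.5235, -0.1391, 0.157]
tool_rot: [0.178, 0.7, 0.665, -0.188]
contact_force: [0.6, 0.3, -2.0]
gripper_width: 0.29
grasp_force: 59.3
```

servo_tool:
  motion: [0.2,0,0,0,0,0,1,0.15,0,0,0,0,0,1,0,0,0,0,0,0,1]

```text
t: 19.2
eef_pos: [0.5238, -0.133, 0.1535]
tool_rot: [0.178, 0.7, 0.666, -0.188]
contact_force: [-0.1, -0.3, -2.1]
gripper_width: 0.286
grasp_force: 59.3
```

```bash
python3 -c "
from h import *
rep(-45)"
```

```text
tip s,lat,up mm 68.05 -0.4 -0.56 F tool [ 0.8 -0.1  2. ] torque [0.01 0.83 0.01] grip 59.3 rot err deg [ 0.07  0.03 -0.04] t 19.2
```

servo_tool:
  motion: [0.15,0,0,0,0,0,1,0.1,0,0,0,0,0,1,0.1,0,0,0,0,0,1,0,0,0,0,0,0,1]

```text
t: 19.7
eef_pos: [0.524, -0.1295, 0.1514]
tool_rot: [0.179, 0.701, 0.664, -0.19]
contact_force: [-0.7, -5.1, 7.0]
gripper_width: 0.286
grasp_force: 60.1
```

```bash
python3 -c "
from h import *
rep(-45)
a=bot.read_camera('scene')[170:320,150:310,::-1]; cv2.imwrite('pics/s6.png',cv2.resize(a,None,fx=4,fy=4,interpolation=cv2.INTER_CUBIC))"
```

```text
tip s,lat,up mm 71.85 -0.04 -1.32 F tool [-8.  -0.5 -3.5] torque [ 0.15 -1.1  -0.12] grip 60.1 rot err deg [ 0.13 -0.23  0.11] t 19.7
```

View pics/s6.png

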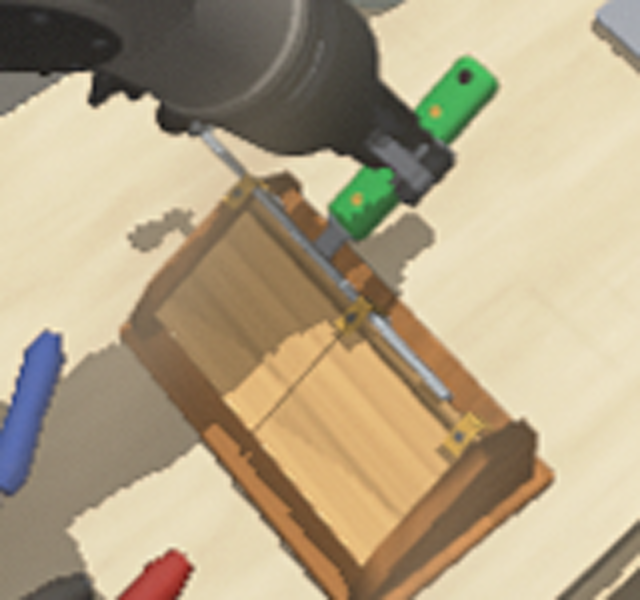

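servo_tool:
  motion: [0.15,0,-0.05,0,0,0,1,0,0,0,0,0,0,1]

```text
t: 20.0
eef_pos: [0.5237, -0.1291, 0.1513]
tool_rot: [0.18, 0.701, 0.663, -0.191]
contact_force: [-1.1, -11.9, 8.6]
gripper_width: 0.29
grasp_force: 59.7
```

```bash
python3 -c "
from h import *
rep(-45)"
```

```text
tip s,lat,up mm 71.93 -0.15 -1.77 F tool [-14.6  -0.5  -1.5] torque [-0.1  -2.28 -0.08] grip 59.7 rot err deg [ 0.24 -0.45  0.24] t 20.0
```

```bash
python3 - <<'E'
from h import *
p,M,_=cur(); G=tool(np.deg2rad(-4)); 
# command is ~5 mm ahead of measured along x; first row backs off by hand
a=p-M[:,2]*.1
plan([(a,TI,.3),([.45,-.25,.25],tool(.6,.1),0),([.426,-.356,.15],G,0),([.426,-.356,.0755],G,0)],p,M)
E
```

```text
[0, 0, -1, -0.01, 0.01, -0.01, 0.3, 0, 0, -1, 0, 0.01, 0, 0.3, 0, 0, -1, -0.01, 0.01, -0.01, 0.3, 0.01, 0, -1, 0, 0.01, 0, 0.3, 0, 0.01, -1, -0.01, 0.01, -0.01, 0.3]
[-0.79, -0.34, 0.38, 0.19, 0.26, 0.59, 0, -0.83, -0.26, 0.36, 0.19, 0.26, 0.59, 0, -0.86, -0.17, 0.33, 0.19, 0.26, 0.59, 0, -0.89, -0.09, 0.3, 0.19, 0.26, 0.59, 0, -0.9, 0, 0.27, 0.19, 0.26, 0.59, 0]
[-0.91, 0.09, 0.24, 0.19, 0.26, 0.59, 0, -0.9, 0.18, 0.2, 0.19, 0.26, 0.59, 0, -0.89, 0.26, 0.15, 0.19, 0.27, 0.58, 0, -0.87, 0.34, 0.11, 0.19, 0.26, 0.59, 0, -0.85, 0.41, 0.07, 0.2, 0.27, 0.58, 0]
[-0.43, 0.46, 0.67, 0.03, 0.08, 0.56, 0, -0.4, 0.5, 0.66, 0.03, 0.08, 0.56, 0, -0.37, 0.54, 0.66, 0.03, 0.08, 0.56, 0, -0.33, 0.57, 0.65, 0.03, 0.08, 0.56, 0, -0.28, 0.6, 0.64, 0.03, 0.08, 0.56, 0]
[-0.24, 0.62, 0.64, 0.02, 0.08, 0.55, 0, -0.2, 0.64, 0.63, 0.03, 0.08, 0.56, 0, -0.15, 0.66, 0.63, 0.02, 0.09, 0.55, 0, 0, 0, 0.93, 0, 0, 0, 0, 0, 0, 0.93, 0, 0, 0, 0]
[0, 0, 0.93, 0, 0, 0, 0, 0, 0, 0.94, 0, -0.01, 0, 0]
27 rows, end [ 0.426  -0.3561  0.0755]
```

servo_tool:
  motion: [-0.2,0,0,0,0,0,1,0,0,0,0,0,0,0.4,0,0,0,0,0,0,0.4,0,0,0,0,0,0,0.4]

```text
t: 20.5
eef_pos: [0.5242, -0.127, 0.1513]
tool_rot: [0.178, 0.7, 0.666, -0.188]
contact_force: [-0.6, -0.4, -0.4]
gripper_width: 0.604
grasp_force: 0.0
```

servo_tool:
  motion: [0,0,-0.5,0,0,0,0.4,0,0,-1,0,0,0,0.4,0,0,-1,0,0,0,0.4,0,0,-1,0,0,0,0.4,0,0,-1,0,0,0,0.4]

```text
t: 21.12
eef_pos: [0.5266, -0.0818, 0.2311]
tool_rot: [0.178, 0.7, 0.666, -0.188]
contact_force: [-0.5, -1.1, -0.2]
gripper_width: 0.603
grasp_force: 0.0
```

```bash
python3 - <<'E'
from h import *
p,M,_=cur(); print(p); G=tool(np.deg2rad(-4)); 
plan([([.45,-.25,.25],tool(.6,.1),0),([.426,-.356,.15],G,0),([.426,-.356,.0755],G,0)],p,M)
a=bot.read_camera('scene')[170:320,150:310,::-1]; cv2.imwrite('pics/s7.png',cv2.resize(a,None,fx=4,fy=4,interpolation=cv2.INTER_CUBIC))
E
```

```text
[ 0.52662039 -0.0818007   0.23108191]
[-0.79, -0.34, 0.35, 0.19, 0.26, 0.59, 0, -0.83, -0.26, 0.32, 0.19, 0.26, 0.59, 0, -0.86, -0.17, 0.3, 0.19, 0.26, 0.59, 0, -0.89, -0.09, 0.27, 0.19, 0.26, 0.59, 0, -0.9, 0, 0.23, 0.19, 0.26, 0.59, 0]
[-0.9, 0.08, 0.2, 0.19, 0.26, 0.59, 0, -0.9, 0.17, 0.16, 0.19, 0.26, 0.58, 0, -0.89, 0.25, 0.12, 0.19, 0.27, 0.59, 0, -0.87, 0.33, 0.07, 0.19, 0.26, 0.58, 0, -0.83, 0.4, 0.03, 0.19, 0.27, 0.59, 0]
[-0.43, 0.46, 0.67, 0.03, 0.08, 0.56, 0, -0.4, 0.5, 0.66, 0.03, 0.08, 0.56, 0, -0.37, 0.54, 0.66, 0.03, 0.08, 0.56, 0, -0.33, 0.57, 0.65, 0.03, 0.08, 0.56, 0, -0.28, 0.6, 0.64, 0.03, 0.08, 0.55, 0]
[-0.24, 0.62, 0.64, 0.02, 0.08, 0.56, 0, -0.2, 0.64, 0.64, 0.03, 0.08, 0.55, 0, -0.15, 0.66, 0.63, 0.02, 0.08, 0.56, 0, 0, 0, 0.93, 0, 0, 0, 0, 0, 0, 0.93, 0, 0, 0, 0]
[0, 0, 0.93, 0, 0, 0, 0, 0, -0.01, 0.93, 0, 0, 0, 0]
22 rows, end [ 0.426  -0.3559  0.0755]
```

View pics/s7.png

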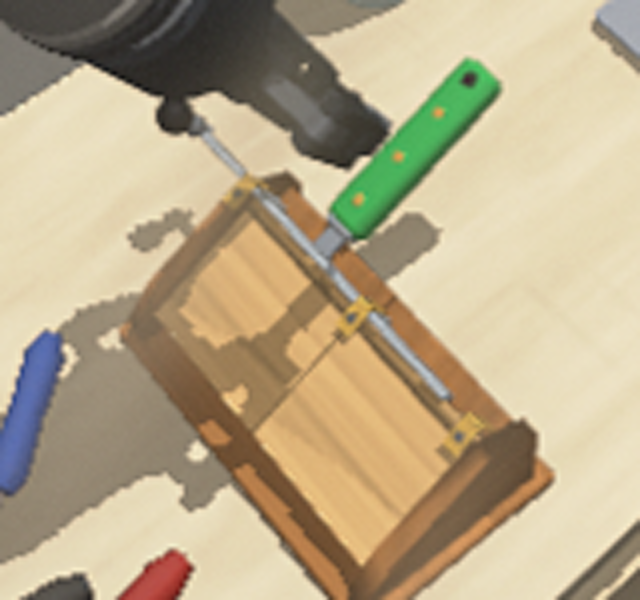

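servo_tool:
  motion: [-0.79,-0.34,0.35,0.19,0.26,0.59,0.4,-0.83,-0.26,0.32,0.19,0.26,0.59,0.4,-0.86,-0.17,0.3,0.19,0.26,0.59,0.4,-0.89,-0.09,0.27,0.19,0.26,0.59,0.4,-0.9,0,0.23,0.19,0.26,0.59,0.4]

```text
t: 21.8
eef_pos: [0.4879, -0.1673, 0.2392]
tool_rot: [0.099, 0.855, 0.494, -0.122]
contact_force: [0.5, -0.1, -0.2]
gripper_width: 0.6
grasp_force: 0.0
```

servo_tool:
  motion: [-0.9,0.08,0.2,0.19,0.26,0.59,0.2,-0.9,0.17,0.16,0.19,0.26,0.58,0,-0.89,0.25,0.12,0.19,0.27,0.59,0,-0.87,0.33,0.07,0.19,0.26,0.58,0,-0.83,0.4,0.03,0.19,0.27,0.59,0]

```text
t: 22.42
eef_pos: [0.4495, -0.2513, 0.2487]
tool_rot: [0.014, 0.955, 0.294, -0.048]
contact_force: [-0.5, 0.8, -0.9]
gripper_width: 0.996
grasp_force: 0.0
```

servo_tool:
  motion: [-0.43,0.46,0.67,0.03,0.08,0.56,0,-0.4,0.5,0.66,0.03,0.08,0.56,0,-0.37,0.54,0.66,0.03,0.08,0.56,0,-0.33,0.57,0.65,0.03,0.08,0.56,0,-0.28,0.6,0.64,0.03,0.08,0.55,0]

```text
t: 23.05
eef_pos: [0.4347, -0.3176, 0.1858]
tool_rot: [0.005, 0.996, 0.088, -0.019]
contact_force: [0.5, -0.6, 1.2]
gripper_width: 1.003
grasp_force: 0.0
```

servo_tool:
  motion: [-0.24,0.62,0.64,0.02,0.08,0.56,0,-0.2,0.64,0.64,0.03,0.08,0.55,0,-0.15,0.66,0.63,0.02,0.08,0.56,0,0,0,0,0,0,0,0]

```text
t: 23.55
eef_pos: [0.4245, -0.3579, 0.1473]
tool_rot: [0.0, 0.999, -0.037, -0.002]
contact_force: [0.4, 0.5, -0.3]
gripper_width: 0.999
grasp_force: 0.0
```

```bash
python3 - <<'E'
from h import *
p,M,_=cur(); print(p); G=tool(np.deg2rad(-4)); print(np.degrees(R.from_matrix(M.T@G).as_rotvec()))
plan([([.426,-.356,.0755],G,0)],p,M)
E
```

```text
[ 0.42450065 -0.35791897  0.14730274]
[ 0.00938973  0.18743811 -0.21206486]
[0.02, -0.03, 0.9, 0, 0.01, -0.01, 0, 0.02, -0.02, 0.9, 0, 0, 0, 0, 0.02, -0.03, 0.89, 0, 0.01, -0.01, 0, 0.01, -0.02, 0.9, 0, 0, 0, 0]
4 rows, end [ 0.4259 -0.356   0.0755]
```

servo_tool:
  motion: [0.02,-0.03,0.9,0,0.01,-0.01,0,0.02,-0.02,0.9,0,0,0,0,0.02,-0.03,0.89,0,0.01,-0.01,0,0.01,-0.02,0.9,0,0,0,0,0,0,0,0,0,0,1]

```text
t: 24.18
eef_pos: [0.4265, -0.3543, 0.0749]
tool_rot: [-0.001, 0.999, -0.033, -0.001]
contact_force: [-1.0, -0.4, 0.1]
gripper_width: 0.822
grasp_force: 0.0
```

servo_tool:
  motion: [0,0,0,0,0,0,1,0,0,0,0,0,0,1,0,0,0,0,0,0,1]

```text
t: 24.55
eef_pos: [0.4278, -0.3556, 0.0776]
tool_rot: [0.001, 0.999, -0.034, 0.002]
contact_force: [-0.9, -0.2, 4.5]
gripper_width: 0.26
grasp_force: 59.7
```

```bash
python3 - <<'E'
from h import *
p,M,o=cur(); print(p,o["gripper_width"],o["grasp_force"],o["contact_force"])
# handle mid is x=-16.5 in the narrow scraper
lx=.1435; lz=p[2]-.009; print("lz",lz)
G=tool(np.deg2rad(-4)); P=ins(-25,0.5,43,lx,lz); w=P-ex*.05+ez*.03
plan([(p+[0,0,.09],G,1),(p*[1,1,0]+[-.03,.05,.21],G,1),(w,tool(yaw,.25),1),(P,TI,1)],p,M)
E
```

```text
[ 0.42779084 -0.35558943  0.07755853] 0.25953196923776406 59.745837450027466 [-0.88223019 -0.23425637  4.48502636]
lz 0.06855853411462885
[0, 0, -0.9, 0, 0, 0, 1, 0, 0, -0.9, 0, -0.01, 0, 1, 0, 0, -0.9, 0, 0, 0.01, 1, 0.01, 0, -0.9, 0.01, -0.01, 0, 1, 0, 0.01, -0.9, 0, 0, 0.01, 1]
[-0.42, -0.6, -0.53, 0, 0, 0, 1, -0.42, -0.6, -0.53, 0, 0, 0, 1, -0.42, -0.6, -0.53, 0, 0, 0, 1, -0.41, -0.59, -0.53, 0, 0, 0, 1, 0.13, -0.25, -0.1, -0.12, -0.12, -0.96, 1]
[0.16, -0.22, -0.11, -0.12, -0.12, -0.96, 1, 0.19, -0.2, -0.11, -0.12, -0.12, -0.96, 1, 0.21, -0.16, -0.12, -0.12, -0.12, -0.96, 1, 0.23, -0.13, -0.13, -0.12, -0.12, -0.96, 1, 0.25, -0.09, -0.13, -0.12, -0.12, -0.96, 1]
[0.25, -0.06, -0.14, -0.12, -0.12, -0.96, 1, 0.26, -0.02, -0.15, -0.12, -0.12, -0.96, 1, 0.25, 0.02, -0.15, -0.12, -0.12, -0.95, 1, 0.24, 0.06, -0.15, -0.13, -0.11, -0.96, 1, 0.23, 0.1, -0.16, -0.12, -0.12, -0.95, 1]
[0.93, 0, 0.28, 0, -0.61, 0, 1, 0.95, 0, 0.19, 0, -0.61, 0, 1, 0.97, 0, 0.1, 0, -0.6, 0, 1]
23 rows, end [ 0.4323 -0.2037  0.2021]
```

```bash
python3 - <<'E'
from h import *
p,M,o=cur()
lx=.1435; lz=.067
G=tool(np.deg2rad(-4)); P=ins(-25,0.5,43,lx,lz); w=P-ex*.05+ez*.03
plan([(p+[0,0,.08],G,1),(w*[1,1,0]+[-.01,-.02,.27],tool(yaw),1),(w,tool(yaw,.25),1),(P,TI,1)],p,M)
E
```

```text
[0, 0, -1, 0, -0.01, 0, 1, 0, 0, -1, 0, 0, 0.01, 1, 0, 0, -1, 0.01, -0.01, 0, 1, 0.01, 0, -1, 0, 0, 0.01, 1, -0.06, -0.36, -0.51, 0, 0, -0.96, 1]
[-0.01, -0.37, -0.51, 0, 0, -0.96, 1, 0.04, -0.37, -0.51, 0, 0, -0.96, 1, 0.1, -0.36, -0.51, 0, 0, -0.97, 1, 0.15, -0.34, -0.51, 0, 0, -0.96, 1, 0.19, -0.32, -0.51, 0, 0, -0.97, 1]
[0.24, -0.28, -0.51, 0, 0, -0.96, 1, 0.28, -0.25, -0.51, 0, 0, -0.97, 1, 0.31, -0.2, -0.51, 0, 0, -0.96, 1, 0.33, -0.16, -0.52, 0, 0, -0.97, 1, 0.35, -0.11, -0.51, 0, 0, -0.96, 1]
[0.34, 0.15, 0.65, 0, -0.56, 0, 1, 0.4, 0.15, 0.63, 0, -0.55, 0, 1, 0.44, 0.15, 0.59, 0, -0.56, -0.01, 1, 0.93, 0, 0.28, 0, -0.61, 0, 1, 0.95, 0, 0.19, 0, -0.61, 0, 1]
[0.97, 0, 0.1, 0, -0.6, 0, 1]
21 rows, end [ 0.4323 -0.2046  0.2007]
```

servo_tool:
  motion: [0,0,-1,0,-0.01,0,1,0,0,-1,0,0,0.01,1,0,0,-1,0.01,-0.01,0,1,0.01,0,-1,0,0,0.01,1,0,0,-1,0,0,0,1]

```text
t: 25.18
eef_pos: [0.4273, -0.355, 0.1775]
tool_rot: [-0.0, 0.999, -0.035, -0.001]
contact_force: [0.2, -0.9, -1.4]
gripper_width: 0.26
grasp_force: 59.0
```

servo_tool:
  motion: [0,0,-1,0,0,0,1,0,0,-1,0,0,0,1,0,0,-1,0,0,0,1,0,0,-1,0,0,0,1,-0.06,-0.36,-0.11,0,0,-0.96,1]

```text
t: 25.8
eef_pos: [0.4272, -0.3487, 0.2606]
tool_rot: [0.001, 0.999, 0.038, 0.001]
contact_force: [-0.3, 0.3, -2.2]
gripper_width: 0.261
grasp_force: 59.1
```

servo_tool:
  motion: [-0.01,-0.37,-0.11,0,0,-0.96,1,0.04,-0.37,-0.11,0,0,-0.96,1,0.1,-0.36,-0.11,0,0,-0.97,1,0.15,-0.34,-0.11,0,0,-0.96,1,0.19,-0.32,-0.11,0,0,-0.97,1]

```text
t: 26.42
eef_pos: [0.4228, -0.3106, 0.27]
tool_rot: [-0.001, 0.921, 0.39, -0.0]
contact_force: [1.4, -0.2, -1.6]
gripper_width: 0.26
grasp_force: 59.1
```

servo_tool:
  motion: [0.24,-0.28,-0.11,0,0,-0.96,1,0.28,-0.25,-0.11,0,0,-0.97,1,0.31,-0.2,-0.11,0,0,-0.96,1,0.33,-0.16,-0.11,0,0,-0.97,1,0.35,-0.11,-0.11,0,0,-0.96,1]

```text
t: 27.05
eef_pos: [0.4192, -0.2739, 0.2811]
tool_rot: [-0.001, 0.723, 0.69, -0.0]
contact_force: [-0.9, 0.3, -1.4]
gripper_width: 0.262
grasp_force: 59.1
```

```bash
python3 - <<'E'
from h import *
p,M,o=cur(); print(p,o["grasp_force"])
lx=.1435; lz=.067
P=ins(-25,0.5,43,lx,lz); w=P-ex*.05+ez*.03
plan([(w,tool(yaw,.25),1),(P,TI,1)],p,M)
E
```

```text
[ 0.4191513  -0.27387434  0.28110093] 59.10973906517029
[0.33, 0.16, 0.84, 0, -0.56, 0.01, 1, 0.4, 0.16, 0.81, 0, -0.56, 0.01, 1, 0.47, 0.17, 0.77, -0.01, -0.55, 0.01, 1, 0.93, 0, 0.28, 0, -0.61, 0, 1, 0.95, 0, 0.19, 0, -0.61, 0, 1]
[0.97, 0, 0.11, 0, -0.6, 0, 1]
6 rows, end [ 0.4324 -0.2045  0.2006]
```

servo_tool:
  motion: [0.33,0.16,0.84,0,-0.56,0.01,1,0.4,0.16,0.81,0,-0.56,0.01,1,0.47,0.17,0.77,-0.01,-0.55,0.01,1,0.93,0,0.28,0,-0.61,0,1,0.95,0,0.19,0,-0.61,0,1]

```text
t: 27.68
eef_pos: [0.432, -0.2212, 0.2106]
tool_rot: [0.149, 0.709, 0.671, -0.156]
contact_force: [-0.1, 0.8, -2.3]
gripper_width: 0.26
grasp_force: 59.1
```

servo_tool:
  motion: [0.97,0,0.11,0,-0.6,0,1,0,0,0,0,0,0,1,0,0,0,0,0,0,1]

```text
t: 28.05
eef_pos: [0.433, -0.2056, 0.2009]
tool_rot: [0.178, 0.702, 0.664, -0.187]
contact_force: [-0.9, 1.5, -0.9]
gripper_width: 0.26
grasp_force: 59.1
```

```bash
python3 -c "
from h import *
rep(43,.1435,.068)"
```

```text
tip s,lat,up mm -25.84 1.37 -0.63 F tool [ 1.7 -0.9  0. ] torque [0.01 0.59 0.01] grip 59.1 rot err deg [0.12 0.1  0.3 ] t 28.05
```

servo_tool:
  motion: [0.25,-0.07,-0.03,0,0,-0.02,1,0.25,0,0,0,0,0,1,0.25,0,0,0,0,0,1,0.25,0,0,0,0,0,1,0.25,0,0,0,0,0,1]

```text
t: 28.68
eef_pos: [0.4329, -0.1826, 0.1883]
tool_rot: [0.177, 0.701, 0.665, -0.188]
contact_force: [-0.5, -0.1, -1.7]
gripper_width: 0.263
grasp_force: 59.1
```

```bash
python3 -c "
from h import *
rep(43,.1435,.068)"
```

```text
tip s,lat,up mm 0.27 -0.48 -0.14 F tool [ 0.8 -0.5  1.6] torque [ 0.02  0.66 -0.01] grip 59.1 rot err deg [0.1  0.06 0.07] t 28.675
```

servo_tool:
  motion: [0.2,0,0,0,0,0,1,0.2,0,0,0,0,0,1,0.2,0,0,0,0,0,1,0.2,0,0,0,0,0,1,0,0,0,0,0,0,1]

```text
t: 29.3
eef_pos: [0.4334, -0.1687, 0.1803]
tool_rot: [0.177, 0.701, 0.665, -0.188]
contact_force: [-1.5, 1.1, -1.6]
gripper_width: 0.261
grasp_force: 59.1
```

```bash
python3 -c "
from h import *
rep(43,.1435,.068)"
```

```text
tip s,lat,up mm 16.32 -0.74 -0.13 F tool [ 1.7 -1.5  0.8] torque [ 0.15  0.74 -0.1 ] grip 59.1 rot err deg [0.11 0.07 0.04] t 29.3
```

servo_tool:
  motion: [0.25,-0.04,0,0,0,0,1,0.25,0,0,0,0,0,1,0.25,0,0,0,0,0,1,0.25,0,0,0,0,0,1,0,0,0,0,0,0,1]

```text
t: 29.92
eef_pos: [0.4337, -0.1513, 0.1703]
tool_rot: [0.177, 0.701, 0.665, -0.188]
contact_force: [0.2, 0.2, -1.4]
gripper_width: 0.261
grasp_force: 59.1
```

```bash
python3 -c "
from h import *
rep(43,.1435,.068)"
```

```text
tip s,lat,up mm 36.4 -1.29 -0.04 F tool [0.9 0.2 1.1] torque [ 0.07  0.64 -0.02] grip 59.1 rot err deg [0.09 0.07 0.03] t 29.925
```

servo_tool:
  motion: [0.25,0,0,0,0,0,1,0.25,0,0,0,0,0,1,0.25,0,0,0,0,0,1,0.25,0,0,0,0,0,1,0.25,0,0,0,0,0,1]

```text
t: 30.55
eef_pos: [0.4349, -0.1299, 0.158]
tool_rot: [0.178, 0.701, 0.665, -0.188]
contact_force: [0.3, -0.2, 0.1]
gripper_width: 0.263
grasp_force: 59.2
```

servo_tool:
  motion: [0.2,0,0,0,0,0,1,0.1,0,0,0,0,0,1,0,0,0,0,0,0,1]

```text
t: 30.92
eef_pos: [0.4352, -0.1245, 0.1549]
tool_rot: [0.177, 0.701, 0.665, -0.187]
contact_force: [-0.5, 1.0, -1.1]
gripper_width: 0.261
grasp_force: 59.2
```

```bash
python3 -c "
from h import *
rep(43,.1435,.068)"
```

```text
tip s,lat,up mm 67.32 -1.11 0.12 F tool [ 1.4 -0.6  0.5] torque [-0.04  0.89  0.  ] grip 59.2 rot err deg [0.08 0.09 0.06] t 30.925
```

Now push to the stop.

servo_tool:
  motion: [0.15,0,0,0,0,0,1,0.1,0,0,0,0,0,1,0.1,0,0,0,0,0,1,0.1,0,0,0,0,0,1,0,0,0,0,0,0,1]

```text
t: 31.55
eef_pos: [0.4355, -0.1174, 0.1507]
tool_rot: [0.178, 0.701, 0.665, -0.188]
contact_force: [0.0, -1.0, 4.0]
gripper_width: 0.265
grasp_force: 59.5
```

```bash
python3 -c "
from h import *
rep(43,.1435,.068)"
```

```text
tip s,lat,up mm 75.49 -1.1 -0.17 F tool [-2.9  0.1 -3. ] torque [-0.01 -0.05 -0.01] grip 59.5 rot err deg [0.11 0.01 0.09] t 31.55
```

servo_tool:
  motion: [0.15,0,-0.02,0,0,0,1,0.15,0,-0.02,0,0,0,1,0,0,0,0,0,0,1]

```text
t: 31.92
eef_pos: [0.4353, -0.1166, 0.1503]
tool_rot: [0.18, 0.702, 0.662, -0.192]
contact_force: [0.4, -14.4, 14.4]
gripper_width: 0.254
grasp_force: 59.8
```

```bash
python3 -c "
from h import *
rep(43,.1435,.068)"
```

```text
tip s,lat,up mm 75.75 -0.96 -1.52 F tool [-19.6   1.1  -5.3] torque [-0.28 -3.48 -0.13] grip 59.8 rot err deg [ 0.27 -0.52  0.32] t 31.925
```

servo_tool:
  motion: [-0.3,0,0,0,0,0,1,0,0,0,0,0,0,0.4,0,0,0,0,0,0,0.4,0,0,0,0,0,0,0.4]

```text
t: 32.42
eef_pos: [0.4355, -0.1162, 0.151]
tool_rot: [0.177, 0.7, 0.665, -0.188]
contact_force: [-0.5, 0.7, -0.7]
gripper_width: 0.599
grasp_force: 0.0
```

servo_tool:
  motion: [0,0,-0.5,0,0,0,0.4,0,0,-1,0,0,0,0.4,0,0,-1,0,0,0,0.4,0,0,-1,0,0,0,0.4,0,0,-1,0,0,0,0.4]

```text
t: 33.05
eef_pos: [0.4379, -0.0709, 0.2303]
tool_rot: [0.178, 0.701, 0.665, -0.187]
contact_force: [0.8, -0.6, -0.4]
gripper_width: 0.603
grasp_force: 0.0
```

```bash
python3 - <<'E'
from h import *
p,M,o=cur(); print(p)
k=np.array([.623,-.0845,0]);T=tool(yaw)
plan([(k+[-.06,0,.255],T,.4),(k+[0,0,.21],T,.4),(k+[0,0,.1565],T,.4)],p,M)
a=bot.read_camera('scene')[170:320,150:310,::-1]; cv2.imwrite('pics/s8.png',cv2.resize(a,None,fx=4,fy=4,interpolation=cv2.INTER_CUBIC))
E
```

```text
[ 0.43790779 -0.07092843  0.23028986]
[-0.13, 0.9, -0.13, 0, 0.5, 0, 0.4, -0.12, 0.9, -0.14, 0, 0.5, 0, 0.4, -0.11, 0.9, -0.15, 0, 0.5, 0, 0.4, -0.1, 0.9, -0.15, 0, 0.5, 0, 0.4, -0.09, 0.89, -0.16, 0, 0.49, 0, 0.4]
[-0.08, 0.9, -0.17, 0, 0.5, 0, 0.4, -0.06, 0.89, -0.17, 0, 0.49, -0.01, 0.4, 0.04, 0.75, 0.56, 0, 0, 0, 0.4, 0.04, 0.75, 0.56, 0, 0, 0, 0.4, 0.03, 0.75, 0.56, 0, 0, 0, 0.4]
[0.04, 0.75, 0.57, 0, 0, 0, 0.4, 0, 0, 0.89, 0, 0, 0, 0.4, 0, 0, 0.89, 0, 0, 0, 0.4, 0, 0, 0.89, 0, 0, 0, 0.4]
14 rows, end [ 0.623  -0.0845  0.1565]
```

View pics/s8.png

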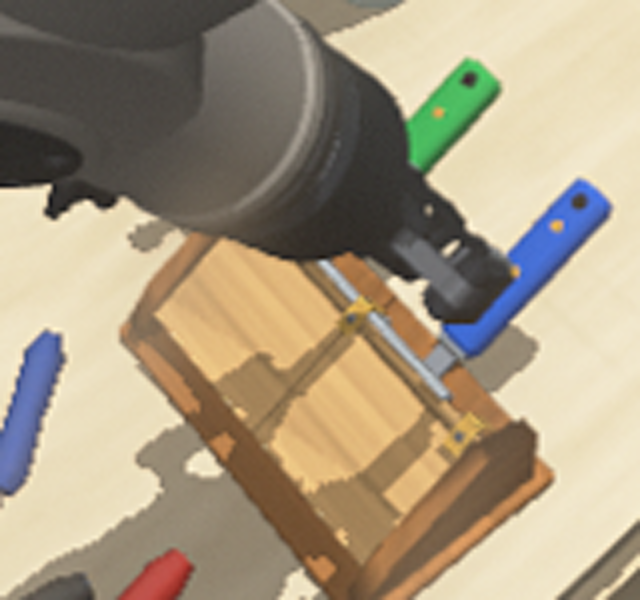

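servo_tool:
  motion: [-0.13,0.9,-0.13,0,0.5,0,0.4,-0.12,0.9,-0.14,0,0.5,0,0.4,-0.11,0.9,-0.15,0,0.5,0,0.4,-0.1,0.9,-0.15,0,0.5,0,0.4,-0.09,0.89,-0.16,0,0.49,0,0.4]

```text
t: 33.72
eef_pos: [0.5278, -0.0813, 0.2471]
tool_rot: [0.05, 0.723, 0.687, -0.053]
contact_force: [-0.2, 0.0, -0.2]
gripper_width: 0.598
grasp_force: 0.0
```

servo_tool:
  motion: [-0.08,0.9,-0.17,0,0.5,0,0.4,-0.06,0.89,-0.17,0,0.49,-0.01,0.4,0.04,0.75,0.56,0,0,0,0.4,0.04,0.75,0.56,0,0,0,0.4,0.03,0.75,0.56,0,0,0,0.4]

```text
t: 34.35
eef_pos: [0.6084, -0.0843, 0.2188]
tool_rot: [-0.0, 0.724, 0.689, -0.001]
contact_force: [0.7, -1.2, -0.8]
gripper_width: 0.598
grasp_force: 0.0
```

servo_tool:
  motion: [0.04,0.75,0.57,0,0,0,0.4,0,0,0,0,0,0,0.4,0,0,0,0,0,0,0.4]

```text
t: 34.72
eef_pos: [0.6229, -0.0853, 0.2088]
tool_rot: [-0.0, 0.725, 0.689, -0.001]
contact_force: [-1.3, 0.3, 0.1]
gripper_width: 0.606
grasp_force: 0.0
```

```bash
python3 - <<'E'
from h import *
p,M,o=cur(); print(p)
k=np.array([.623,-.0845,0]);T=tool(yaw)
plan([(k+[0,0,.1565],T,.4)],p,M)
E
```

```text
[ 0.62286905 -0.08529543  0.20879598]
[0.01, 0, 0.87, 0, 0, 0, 0.4, 0.02, 0, 0.87, 0, 0, 0, 0.4, 0.01, 0.01, 0.87, -0.01, 0, 0, 0.4]
3 rows, end [ 0.623  -0.0845  0.1566]
```

servo_tool:
  motion: [0.01,0,0.87,0,0,0,0.4,0.02,0,0.87,0,0,0,0.4,0.01,0.01,0.87,0,0,0,0.4,0,0,0,0,0,0,1,0,0,0,0,0,0,1]
  grip_force: 25

```text
t: 35.35
eef_pos: [0.622, -0.0846, 0.1563]
tool_rot: [-0.001, 0.725, 0.689, -0.002]
contact_force: [-2.1, 0.8, 3.5]
gripper_width: 0.208
grasp_force: 24.4
```

servo_tool:
  motion: [0,0,0,0,0,0,1,0,-0.3,0,0,0,0,1,0,-0.3,0,0,0,0,1,0,0,0,0,0,0,1]

```text
t: 35.85
eef_pos: [0.6106, -0.0841, 0.1565]
tool_rot: [-0.0, 0.725, 0.689, -0.001]
contact_force: [0.1, 0.8, -7.9]
gripper_width: 0.207
grasp_force: 24.7
```

Moving freely; finish shutting with a slight overshoot into the end stop.

servo_tool:
  motion: [0,-0.3,0,0,0,0,1,0,-0.2,0,0,0,0,1,0,-0.2,0,0,0,0,1,0,0,0,0,0,0,1]

```text
t: 36.35
eef_pos: [0.5975, -0.0835, 0.1566]
tool_rot: [0.0, 0.725, 0.689, -0.0]
contact_force: [4.2, -0.1, -10.7]
gripper_width: 0.209
grasp_force: 25.2
```

```bash
python3 -c "
from h import *
p,M,o=cur();print(p,o['contact_force'],o['grasp_force'])"
```

```text
[ 0.59746167 -0.08349348  0.15662065] [  4.1788132   -0.14153202 -10.69031341] 25.16847789287567
```

servo_tool:
  motion: [0,-0.15,0,0,0,0,1,0,0,0,0,0,0,1,0,0,0,0,0,0,1]

```text
t: 36.72
eef_pos: [0.5969, -0.0835, 0.1569]
tool_rot: [0.002, 0.725, 0.689, 0.002]
contact_force: [12.8, -0.7, -18.9]
gripper_width: 0.208
grasp_force: 25.2
```

servo_tool:
  motion: [0,0.13,0,0,0,0,1,0,0,0,0,0,0,0.4,0,0,0,0,0,0,0.4,0,0,0,0,0,0,0.4,0,0,-1,0,0,0,0.4]

```text
t: 37.35
eef_pos: [0.5958, -0.0834, 0.1764]
tool_rot: [-0.001, 0.725, 0.689, -0.002]
contact_force: [1.0, -0.4, 0.1]
gripper_width: 0.602
grasp_force: 0.0
```

servo_tool:
  motion: [0,0,-1,0,0,0,0.4,0,0,-1,0,0,0,0.4,0,0,-1,0,0,0,0.4,-1,0,-1,0,0,0,0,-1,0,-1,0,0,0,0]

```text
t: 37.98
eef_pos: [0.595, -0.1235, 0.2789]
tool_rot: [0.0, 0.725, 0.689, -0.0]
contact_force: [0.3, -0.0, -0.3]
gripper_width: 0.987
grasp_force: 0.0
```

servo_tool:
  motion: [-1,0,-0.5,0,0,0,0,-1,-0.5,0,0,0,0,0,-1,-0.5,0,0,0,0,0,-1,-0.5,0,0,0,0,0,0,0,0,0,0,0,0]

```text
t: 38.6
eef_pos: [0.5602, -0.2035, 0.288]
tool_rot: [0.001, 0.726, 0.688, -0.001]
contact_force: [-0.3, -0.3, 0.2]
gripper_width: 0.998
grasp_force: 0.0
```

```bash
python3 - <<'E'
from h import *
t=bot.read_camera("top")[:,:,::-1]; s=bot.read_camera("scene")[:,:,::-1]
A=cv2.resize(t[150:270,150:230],(400,600),interpolation=cv2.INTER_CUBIC);B=cv2.resize(s[190:310,170:250],(400,600),interpolation=cv2.INTER_CUBIC)
cv2.imwrite("pics/f.png",np.hstack([A,B])); print(bot.get_obs()["contact_force"])
E
```

```text
[ 0.62726174 -0.0199782  -0.0823097 ]
```

View pics/f.png

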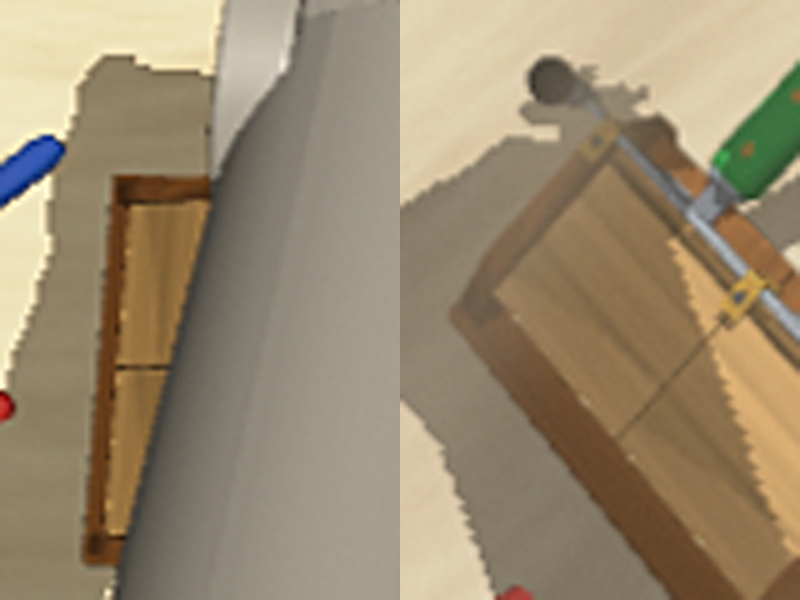

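```bash
python3 -c "
from station import bot
print(bot.hand_in())"
```

```text
the job is handed in; nothing more can be done
None
```

Both scrapers were pushed in to the stops of their own slots, the keeper was shut against its end stop, the arm is clear of everything, and the job is handed in; no verdict was returned.

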